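# Stack the full reel tote, nest the spent one

## Robot

A 6-joint arm with a two-finger parallel gripper is mounted at the origin on the work surface. World frame = base frame: x ahead of the robot, y to its left, z up, the work surface at z = 0. Lengths are in m, angles in rad, forces in N, time in s.
With the tool pointing down it reaches from about 0.325 to 0.875 m from the base axis. Payload 4.4 kg.
Tool frame: the origin (TCP) lies between the finger pads; the fingertips stand 11 mm ahead of it and the grasp point (between the pads) lies 8 mm behind it; z points along the fingers, y is the line along which they close (so a half turn about z gives the same grasp; the last joint's range is limited). The gripper opens to 85 mm and grips with 20 to 120 N. Pads are 22 mm wide; open, the fingers measure 114 mm over their backs; the gripper's body (76 mm by 85 mm) begins 54 mm behind the grasp point. The pads swing forward as they close: fully open they stand 13 mm farther back than shut.
Start: joints at [-1.478, 0.207, 1.542, -0, 1.393, -0.15], TCP at [0.138, -0.558, 0.206] pointing down, gripper open.
Joint ranges: [-2.73, 2.73], [-0.86, 2.22], [0.23, 2.46], [-1.11, 4.25], [0.08, 2.63], [-2.82, 2.82]. Speed limits (rad/s): [2.79, 2.79, 3.14, 3.14, 3.14, 3.14].

## Interface

Orientations are given as a rotation vector (axis times angle).
In Python, from plant import bot gives the robot as it stands.
- The arm moves only by the tool send_path, called after ">>>" by a JSON object that holds its "name" and its "arguments". Schema: {"type":"object","properties":{"segments":{"type":"array","items":{"type":"number"},"minItems":7,"maxItems":140},"clamp_n":{"type":"number"},"only":{"type":"string"},"quiet":{"type":"boolean"},"lines":{"type":"string"}},"required":["segments"],"additionalProperties":false}. segments is one flat list of numbers that holds 1 to 20 rows one after another, with no inner brackets; each row has 7 numbers: dx, dy, dz in shares of the most that a row can go, 1 being 50 mm, then a rotation vector rx, ry, rz in units of 0.25 rad, then the finger opening in m; each row shifts and turns the commanded pose from where the row before left it, along the tool's axes as they then stand; what a row does not reach is not made up. A row lasts 1/10 s, in which the tool goes at most 0.05 m and 0.15 rad, less where a joint would pass 70% of its speed; a pose out of reach is approached as far as the arm can. The fingers move at their own pace and stop on an object; clamp_n is the grip in N (left out, the last holds). Time passes only in rows, so rows that do not move let the fingers close. The tool returns the time, the measured TCP pose, the force, the opening and the grip force at its end. only (a regular expression) keeps the lines of the reply that match it, lines (a string "A,B") keeps lines A to B, and quiet returns only ok. Input that does not fit is refused with a message, and nothing moves.
- bot.get_obs(): the state, without advancing time (a new reading comes with each control period).
- bot.read_camera(name): name is "scene" or "side" or "wrist"; returns a dict with "image" (384x512x3 uint8, red, green, blue), "mtx" (3x3 intrinsics, pixels), "position" and "attitude" of the camera in the world. Camera axes: x right, y down, z forward; pixel columns grow to the right and rows downward; lengths in m; the calibration is good to about 2 mm. A picture is of the moment at which its call begins. There is no depth.
- bot.job_done(): hands the job in; it is judged then, once.
The state is a dict: "time": time; "joint_positions": joint angles; "qd": joint speeds; "effort": joint torques, N m; "ee_pos": TCP position; "ee_rot": TCP orientation; "force": force on the tool from outside, world axes, zero at the start; "torque": the same for the moment, N m; "finger_gap": finger opening in m; "gripper_force": force on a finger pad.
Only numpy, scipy, OpenCV 4.12 (cv2) and the standard library are available. Lean on these libraries where they do the work, as an engineer would, in place of code of your own. Each camera call takes 0.05 s, during which the arm holds its last target. There are 200 camera calls.

## Task

Of the two lidded totes, which look alike, one holds a full reel and one a spent reel; you can only tell by their weight. Stack the heavy one on the open shipping tote so that it sits level in the rim saddles, clear of the finished connectors inside (orange ends opposite), and nest the light one fully home in the open empties tote (orange ends together). Set them down gently, do not shove the open totes from their places, leave everything else on the bench alone, and let go.

Things in the scene. Friction and masses are not known exactly. Their poses are not given: they have to be found in the camera images.
- tote_a: Dark green lidded tote, twin of tote_b: 172 long (x) x 136 wide (y), lid top 71 mm up. Origin: centre of the underside, z up, x along it to its orange end (orange band on the lid). A reel sits unseen in the middle of each: full in one (tote 0.65-0.9 kg), spent in the other (0.27-0.31 kg). Which is which varies and cannot be seen; lift it or one end a little and read the wrist force.
- tote_a_handle (a point): Centre of tote_a's handle, 95 mm above the underside: a straight black bar along x, 96 long, 14 wide (y), 14 tall, on 10 mm posts at its ends, 17 mm of free space between bar and lid; pinch it across y. The tote's four feet are flush with its underside: 20 x 16 mm, at x = +56 and -19 mm along both long sides.
- tote_b: Dark green lidded tote, twin of tote_a: 172 long (x) x 136 wide (y), lid top 71 mm up. Origin: centre of the underside, z up, x along it to its orange end (orange band on the lid). A reel sits unseen in the middle of each: full in one (tote 0.65-0.9 kg), spent in the other (0.27-0.31 kg). Which is which varies and cannot be seen; lift it or one end a little and read the wrist force.
- tote_b_handle (a point): Centre of tote_b's handle, 95 mm above the underside: a straight black bar along x, 96 long, 14 wide (y), 14 tall, on 10 mm posts at its ends, 17 mm of free space between bar and lid; pinch it across y. The tote's four feet are flush with its underside: 20 x 16 mm, at x = +56 and -19 mm along both long sides.
- shipping_tote: Open green tote with eight finished round connectors standing in it (black, steel, white; tops 45 mm above its underside); 0.95 kg. 172 (x) x 136 (y) x 66 mm tall, walls 2.4 mm, loose on the bench. Origin: centre of the underside, z up, x along it to its orange end (orange end wall and flange). 
- shipping_tote_seat (a point): Where the underside centre of a tote stacked with orange ends pointing apart comes to rest: 60 mm above the shipping tote's underside, its feet in four rim pockets (at x = -56 and +19 mm, 6 mm deep, 2.5 mm of play round a foot, sloped lead-in). With orange ends together it would sink through the foot channels (x = +56, -19 mm) onto the connectors.
- empties_tote: Open, empty green tote for empties; 0.30 kg. 172 (x) x 136 (y) x 66 mm tall, walls 2.4 mm, loose on the bench. Origin: centre of the underside, z up, x along it to its orange end (orange end wall and flange). 
- empties_tote_seat (a point): Where the underside centre of a tote nested with orange ends together comes to rest: 30 mm above the empties tote's underside, its end lugs on the end flanges. The sloping walls and foot channels narrow to 2.4 mm of play all round at full depth; feet pass the 66 mm high rim with about 8 mm. With orange ends apart it only stacks, at 60 mm.
- multimeter: Bystander: yellow and black multimeter lying flat, 150 x 75 x 39 mm; origin under its centre.
- screwdriver: Bystander: orange-handled screwdriver lying flat; origin under its centre.
- plug_1: Bystander: black, steel and white round cable plug lying down, 72 mm long, 35 mm thick; origin under its middle, x along it.
- plug_2: Bystander: a second such plug, 72 mm long, 35 mm thick.
- antenna_puck: Bystander: grey dome-shaped antenna, 100 mm across, 34 mm tall; origin under its centre.
- contact_cleaner: Bystander: blue spray can, 60 mm across, 150 mm tall; origin under its centre.
- terminal_tray: Bystander: clear divided tray, 140 x 100 x 35 mm; origin under its centre.

How it is judged:
At the end, for the whole second after the job is handed in: Heavy lidded tote in the shipping tote's saddles (underside 57-63 mm above that tote's, pressing on it with over 4.8 N), light one nested in the empties tote (27-33 mm); centres within 6 mm, parallel within 0.06 rad, all tilted under 0.05 rad, at rest, released (((z of tote_a in the frame of shipping_tote between 0.057 and 0.063 m and horizontal distance between tote_a and shipping_tote below 0.006 m and angle between the x axis of tote_a and the x axis of shipping_tote, either way round below 0.06 rad and angle between each of tote_a, shipping_tote, tote_b, empties_tote's own z axis and vertical below 0.05 rad and linear speed of each of tote_a, tote_b below 0.02 m/s and angular speed of each of tote_a, tote_b below 0.1 rad/s and contact force between each of tote_a, tote_b and the fingers below 0.5 N and contact force between tote_a and shipping_tote above 4.8 N and z of tote_b in the frame of empties_tote between 0.027 and 0.033 m and horizontal distance between tote_b and empties_tote below 0.006 m and angle between the x axis of tote_b and the x axis of empties_tote, either way round below 0.06 rad) or (z of tote_b in the frame of shipping_tote between 0.057 and 0.063 m and horizontal distance between tote_b and shipping_tote below 0.006 m and angle between the x axis of tote_b and the x axis of shipping_tote, either way round below 0.06 rad and angle between each of tote_b, shipping_tote, tote_a, empties_tote's own z axis and vertical below 0.05 rad and linear speed of each of tote_b, tote_a below 0.02 m/s and angular speed of each of tote_b, tote_a below 0.1 rad/s and contact force between each of tote_b, tote_a and the fingers below 0.5 N and contact force between tote_b and shipping_tote above 4.8 N and z of tote_a in the frame of empties_tote between 0.027 and 0.033 m and horizontal distance between tote_a and empties_tote below 0.006 m and angle between the x axis of tote_a and the x axis of empties_tote, either way round below 0.06 rad))); the robot touches nothing.
It fails at once if a lidded tote sinks into the shipping tote onto the finished connectors ((horizontal distance between tote_a and shipping_tote below 0.06 m and z of tote_a in the frame of shipping_tote below 0.05 m) or (horizontal distance between tote_b and shipping_tote below 0.06 m and z of tote_b in the frame of shipping_tote below 0.05 m)).
It fails at once if an open tote is shoved more than 40 mm from its place (distance of any of shipping_tote, empties_tote from where it was at the start of the episode above 0.04 m).
It fails at once if a lidded tote is let fall (by more than some 8 mm) instead of set down ((linear speed of tote_a above 0.35 m/s and contact force between tote_a and the fingers below 0.5 N) or (linear speed of tote_b above 0.35 m/s and contact force between tote_b and the fingers below 0.5 N)).
It fails at once if a lidded tote is rammed into an open tote (more than 150 N between them) (contact force between any of tote_a, tote_b and shipping_tote above 150 N or contact force between any of tote_a, tote_b and empties_tote above 150 N).
It fails at once if a bystander is moved more than 25 mm (distance of any of multimeter, screwdriver, plug_1, plug_2, antenna_puck, contact_cleaner, terminal_tray from where it was at the start of the episode above 0.025 m).
It also fails if it takes over 72 s, if anything falls off the work surface, if the arm or the gripper's body presses on something with over 40 N, if the wrist force passes 120 N, or if a joint passes its speed limit or range.

## Working session

There is one attempt and no reset: what is moved stays moved. The work goes in short steps, Python scripts to look and compute and a tool call to move; the robot and the scene stay as the last step left them, time stands still between calls to the robot, and variables do not carry over. Pictures are saved under pics/ and viewed, at most 10 in all, crops included, and the job is handed in when it is done.

```bash
mkdir -p pics; ls
```

Run:
```python
from plant import bot
import cv2,numpy as np
o=bot.get_obs();print(o['time'],o['ee_pos'],o['ee_rot'],o['finger_gap'],o['force'])
for n in ['scene','side','wrist']:
    r=bot.read_camera(n);cv2.imwrite(f'pics/{n}0.png',r['image'][:,:,::-1]);print(n,r['mtx'].tolist(),r['position'],r['attitude'])
a=[cv2.imread(f'pics/{n}0.png') for n in ['scene','side','wrist']]
cv2.imwrite('pics/s2.png',cv2.resize(a[0],(800,600)));cv2.imwrite('pics/d2.png',cv2.resize(a[1],(800,600)))
```

```text
pics
plant.py
0.0 [ 0.13818193 -0.55730052  0.20509029] [-3.11615535e+00 -3.80256676e-01 -1.47378602e-04] 0.08502208318959573 [-0.32382421  0.13428791  1.35566041]
scene [[439.27462393565236, 0.0, 255.98125602434925], [0.0, 439.27462393565236, 186.96303071495507], [0.0, 0.0, 1.0]] [1.67054342 0.32104421 1.34045134] [-1.52950642 -2.09320453  0.77631442]
side [[390.51543488703413, 0.0, 254.16440838382294], [0.0, 390.51543488703413, 192.91381106939485], [0.0, 0.0, 1.0]] [ 0.51610462 -0.96764832  0.90801652] [-2.28142705  0.09421257 -0.01927485]
wrist [[278.570982817623, 0.0, 254.9628745042054], [0.0, 278.570982817623, 192.07834956244983], [0.0, 0.0, 1.0]] [ 0.21838192 -0.53767403  0.37306561] [ 2.26079874 -1.7687889  -0.29535174]
```
View pics/s2.png

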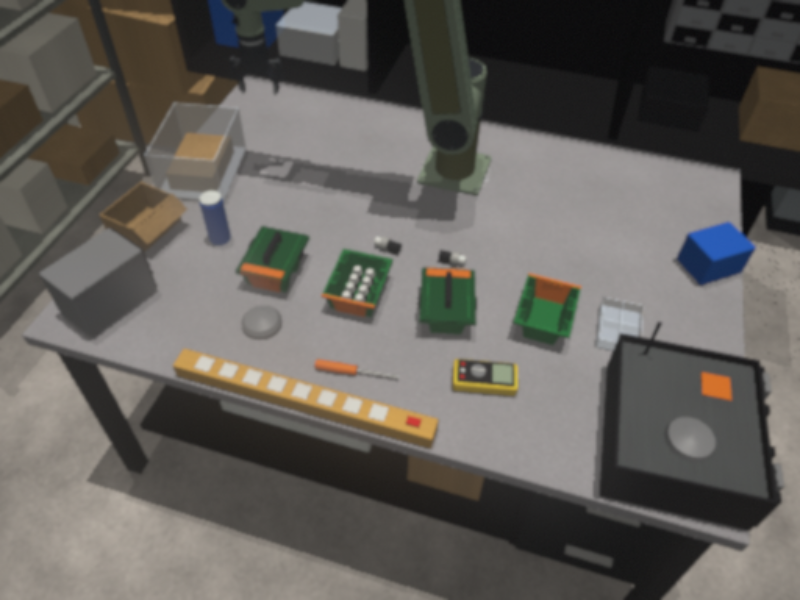

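View pics/d2.png

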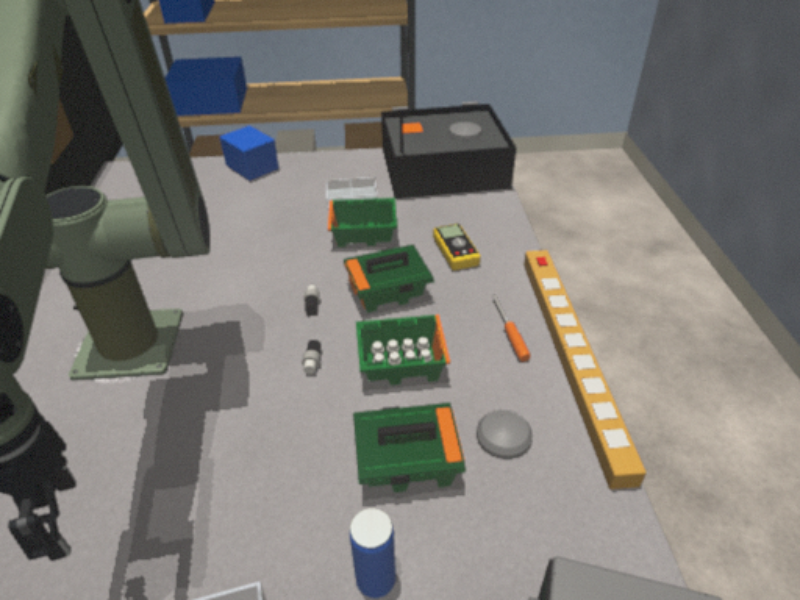

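The scene view (800x600 scale) shows lidded tote T1 at about (273,247), with its orange end away from the robot. The shipping tote is at (358,283), orange away. Lidded T2 is at (448,295), orange towards the robot, and the empties tote is at (548,308), orange towards the robot. The side view agrees, so I'll triangulate rough positions.

Create h.py:
```python
import numpy as np, cv2, json
from scipy.spatial.transform import Rotation as R
from scipy.optimize import least_squares
def ray(c,uv):
    d=R.from_rotvec(c['attitude']).apply(np.linalg.inv(np.array(c['mtx']))@[uv[0],uv[1],1]); return np.array(c['position']),d/np.linalg.norm(d)
def tri(obs):
    A=np.zeros((3,3));b=np.zeros(3);rs=[ray(c,u) for c,u in obs]
    for p,d in rs: M=np.eye(3)-np.outer(d,d);A+=M;b+=M@p
    x=np.linalg.solve(A,b);return x,[np.linalg.norm((np.eye(3)-np.outer(d,d))@(x-p)) for p,d in rs]
def atz(c,uv,z):
    p,d=ray(c,uv);return p+d*(z-p[2])/d[2]
def proj(c,X):
    q=np.array(c['mtx'])@R.from_rotvec(c['attitude']).inv().apply(np.atleast_2d(X)-c['position']).T;return (q[:2]/q[2]).T
def snap(bot,n,tag):
    r=bot.read_camera(n);cv2.imwrite(f'pics/{tag}.png',r['image'][:,:,::-1])
    json.dump({k:np.array(r[k]).tolist() for k in ('mtx','position','attitude')},open(f'pics/{tag}.json','w'));return r
def cam(tag): return json.load(open(f'pics/{tag}.json'))
```

Run:
```python
from h import *
from plant import bot
S=snap(bot,'scene','sc');D=snap(bot,'side','sd');k=.64
P={'T1handle':((273,247),(407,433)),'T1+':((266,259),(436,431)),'T1-':((280,235),(379,435)),'T2handle':((448,290),(388,263)),
'ship':((358,285),(402,353)),'emp':((548,308),(363,222)),'plug1':((388,245),(312,356)),'plug2':((452,258),(312,300)),'can top':((210,198),(373,525))}
for n,(a,b) in P.items(): print(n,*[np.round(v,3) for v in tri([(S,np.array(a)*k),(D,np.array(b)*k)])])
o=bot.get_obs();T=R.from_rotvec(o['ee_rot']);print(T.as_matrix().round(3));W=bot.read_camera('wrist')
print('cam in tool',T.inv().apply(W['position']-o['ee_pos']),(T.inv()*R.from_rotvec(W['attitude'])).as_matrix().round(3))
```

```text
T1handle [ 0.563 -0.347  0.084] [0.002 0.002]
T1+ [ 0.61  -0.346  0.085] [0.004 0.004]
T1- [ 0.516 -0.347  0.085] [0.002 0.002]
T2handle [0.562 0.121 0.082] [0.001 0.001]
ship [ 0.573 -0.112  0.031] [0.002 0.002]
emp [0.509 0.364 0.038] [0.005 0.005]
plug1 [ 0.392 -0.088  0.014] [0. 0.]
plug2 [0.386 0.091 0.013] [0.001 0.001]
can top [ 0.502 -0.543  0.148] [0. 0.]
[[ 0.971  0.24  -0.   ]
 [ 0.24  -0.971  0.001]
 [ 0.    -0.001 -1.   ]]
cam in tool [ 0.08265524 -0.00019694 -0.16782605] [[-0.    -0.947 -0.322]
 [ 1.    -0.    -0.001]
 [ 0.001 -0.322  0.947]]
```

The rows are not in the units I measure in: shifts go in shares of 50 mm and turns go in units of 0.25 rad. I convert before sending: 0.041 m is 0.82, -0.018 m is -0.36, 0.12 rad is 0.48.

>>> {"name": "send_path", "arguments": {"segments": [0.82, -0.36, -0.08, 0, 0, 0, 0.085, 0.82, -0.36, -0.08, 0, 0, 0, 0.085, 0.82, -0.36, -0.08, 0, 0, 0, 0.085, 0.82, -0.36, -0.08, 0, 0, 0, 0.085, 0.82, -0.36, -0.08, 0, 0, 0, 0.085, 0.82, -0.36, -0.08, 0, 0, 0, 0.085, 0.82, -0.36, -0.08, 0, 0, 0, 0.085, 0.82, -0.36, -0.08, 0, 0, 0, 0.085, 0.82, -0.36, -0.08, 0, 0, 0, 0.085, 0.82, -0.36, -0.08, 0, 0, 0, 0.085, 0.82, -0.36, -0.08, 0, 0, 0, 0.085, 0.82, -0.36, -0.08, 0, 0, 0, 0.085, 0, 0, 0, 0, 0, 0.48, 0.085, 0, 0, 0, 0, 0, 0.48, 0.085, 0, 0, 0, 0, 0, 0, 0.085, 0, 0, 0, 0, 0, 0, 0.085, 0, 0, 0, 0, 0, 0, 0.085]}}

```text
time: 2.0
ee_pos: [0.5636, -0.2304, 0.2542]
ee_rot: [-3.141, -0.006, 0.0]
force: [-0.2, -0.0, 0.2]
finger_gap: 0.0853
gripper_force: 0.0
```

Run:
```python
from h import *
from plant import bot
snap(bot,'wrist','w1');o=bot.get_obs();print(o['joint_positions'],o['qd'],o['force']);cv2.imwrite('pics/w1v.png',cv2.resize(cv2.imread('pics/w1.png'),(800,600),interpolation=cv2.INTER_CUBIC))
```

```text
[-5.30320441e-01  2.46406392e-01  1.39414612e+00  9.76736738e-06
  1.50113287e+00  1.03709789e+00] [ 0.00069742  0.00010091 -0.00063647  0.00158815  0.00102311  0.0062157 ] [-0.40136426 -0.04788517  0.5936726 ]
```

View pics/w1v.png

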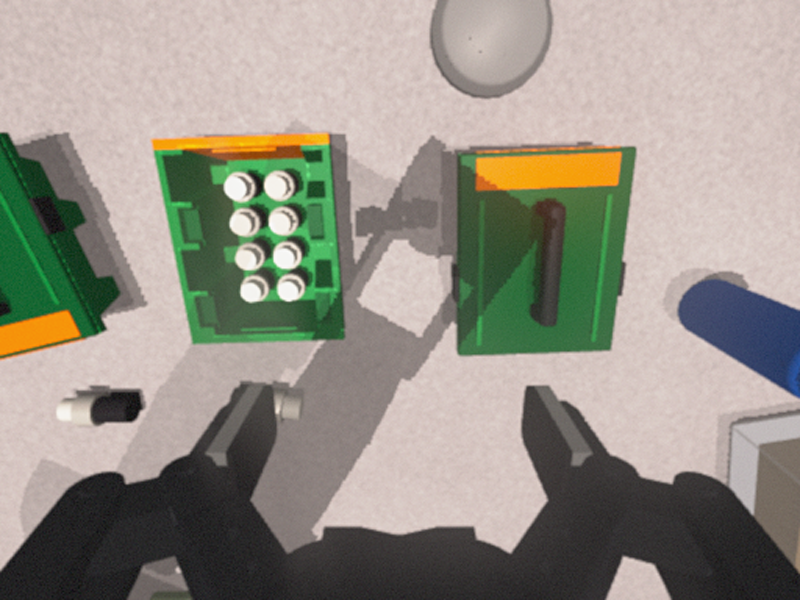

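Wrist view w1 (800 scale): the shipping rim corners are at (153,140), (329,134), (344,337) and (193,342). T1's lid corners are at (458,152), (635,148), (611,349) and (459,354), and its handle runs from (550,203) to (546,322). Next I move to view T2 and the empties tote.

Scaled: -0.046 m is -0.92, -0.003 m is -0.06.

>>> {"name": "send_path", "arguments": {"segments": [-0.06, -0.92, 0, 0, 0, 0, 0.085, -0.06, -0.92, 0, 0, 0, 0, 0.085, -0.06, -0.92, 0, 0, 0, 0, 0.085, -0.06, -0.92, 0, 0, 0, 0, 0.085, -0.06, -0.92, 0, 0, 0, 0, 0.085, -0.06, -0.92, 0, 0, 0, 0, 0.085, -0.06, -0.92, 0, 0, 0, 0, 0.085, -0.06, -0.92, 0, 0, 0, 0, 0.085, -0.06, -0.92, 0, 0, 0, 0, 0.085, -0.06, -0.92, 0, 0, 0, 0, 0.085, 0, 0, 0, 0, 0, 0, 0.085, 0, 0, 0, 0, 0, 0, 0.085, 0, 0, 0, 0, 0, 0, 0.085]}}

```text
time: 3.35
ee_pos: [0.5327, 0.2286, 0.2543]
ee_rot: [3.141, 0.003, -0.0]
force: [0.1, -0.6, 0.4]
finger_gap: 0.0852
gripper_force: 0.0
```

Run:
```python
from h import *
from plant import bot
snap(bot,'wrist','w2');cv2.imwrite('pics/w2v.png',cv2.resize(cv2.imread('pics/w2.png'),(800,600),interpolation=cv2.INTER_CUBIC))
c=cam('w1');k=.64
def f(n,pts,z):
    X=np.array([atz(c,np.array(p)*k,z)[:2] for p in pts]);print(n,X.round(4).tolist(),'ctr',X.mean(0).round(4),[round(float(np.linalg.norm(X[i]-X[i-1])),4) for i in range(len(X))],'yaw',np.round([np.arctan2(*(X[0]-X[-1])[::-1]),np.arctan2(*(X[1]-X[-2])[::-1])],3))
f('ship',[(153,140),(329,134),(344,337),(193,342)],.066)
f('T1',[(458,152),(635,148),(611,349),(459,354)],.071)
f('h1',[(550,203),(546,322)],.102)
```

```text
ship [[0.6543, -0.0413], [0.659, -0.1767], [0.4902, -0.182], [0.4848, -0.0469]] ctr [ 0.5721 -0.1117] [0.1695, 0.1355, 0.1689, 0.1352] yaw [0.033 0.031]
T1 [[0.6464, -0.2754], [0.6497, -0.4099], [0.4817, -0.4187], [0.4763, -0.2844]] ctr [ 0.5635 -0.3471] [0.1703, 0.1346, 0.1682, 0.1345] yaw [0.053 0.052]
h1 [[0.6118, -0.3394], [0.5195, -0.3469]] ctr [ 0.5656 -0.3432] [0.0926, 0.0926] yaw [ 0.081 -3.06 ]
```

View pics/w2v.png

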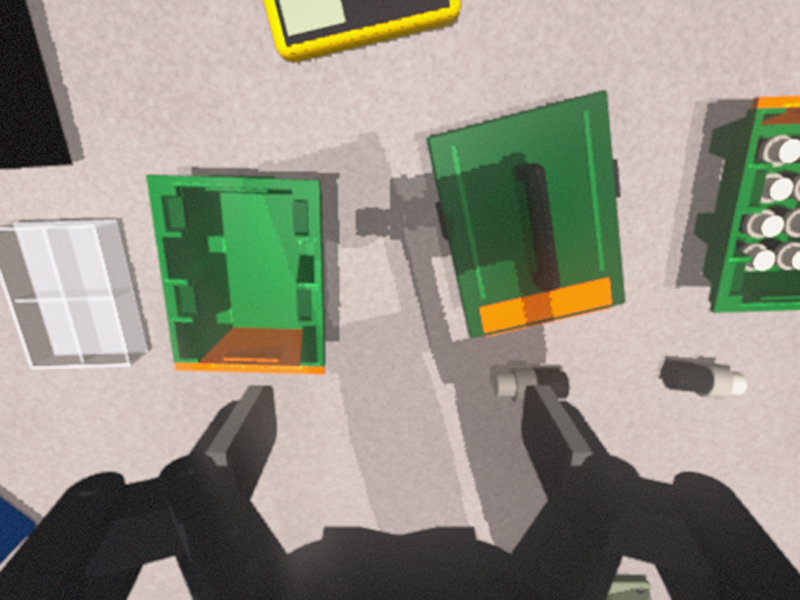

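w2 (800 scale): the empties rim corners are at (149,176), (320,180), (325,372) and (176,369), orange at the bottom, towards the robot. T2's lid corners are at (429,138), (606,91), (624,302) and (471,337), and its handle runs from (533,167) to (546,288).

Run:
```python
from h import *
k=.64
def f(c,n,pts,z):
    X=np.array([atz(c,np.array(p)*k,z)[:2] for p in pts]);print(n,X.round(4).tolist(),'ctr',X.mean(0).round(4),[round(float(np.linalg.norm(X[i]-X[i-1])),4) for i in range(len(X))],'yaw',np.round([np.arctan2(*(X[0]-X[-1])[::-1]),np.arctan2(*(X[1]-X[-2])[::-1])],3))
c1,c2=cam('w1'),cam('w2')
f(c2,'emp',[(149,176),(320,180),(325,372),(176,369)],.066)
f(c2,'T2',[(429,138),(606,91),(624,302),(471,337)],.071)
f(c2,'h2',[(533,167),(546,288)],.102)
for a,b in [((153,140),(757,97)),((193,342),(712,310))]: print(tri([(c1,np.array(a)*k),(c2,np.array(b)*k)]))
# sharp, enlarged crops of scene/side for heights
S,D=cam('sc'),cam('sd')
def P(n,X): print(n,(proj(S,X)/k).round(0).tolist(),(proj(D,X)/k).round(0).tolist())
P('emp ctr rim',[[.52,.365,.066]])
a=cv2.imread('pics/w1.png');b=cv2.imread('pics/w2.png')
A=cv2.resize(a[80:240,90:415],None,fx=2.4,fy=2.4,interpolation=cv2.INTER_CUBIC)[:300*2]
cv2.imwrite('pics/c1.png',A);print(A.shape)
B=cv2.resize(b[50:250,85:410],None,fx=2.4,fy=2.4,interpolation=cv2.INTER_CUBIC);cv2.imwrite('pics/c2.png',B)
s=cv2.imread('pics/sc.png');d=cv2.imread('pics/sd.png')
x=cv2.resize(s[140:230,150:375],(800,320),interpolation=cv2.INTER_CUBIC);y=cv2.resize(d[120:315,205:305],(0,0),fx=2.8,fy=2.8)
cv2.imwrite('pics/c3.png',x)
```

```text
emp [[0.5971, 0.4253], [0.5943, 0.2908], [0.4245, 0.2958], [0.4274, 0.4317]] ctr [0.5108 0.3609] [0.1699, 0.1345, 0.1698, 0.1359] yaw [-0.037 -0.029]
T2 [[0.6254, 0.2058], [0.6579, 0.077], [0.4945, 0.0362], [0.4618, 0.165]] ctr [0.5599 0.121 ] [0.1686, 0.1329, 0.1684, 0.1328] yaw [0.245 0.245]
h2 [[0.6055, 0.1342], [0.5165, 0.1152]] ctr [0.561  0.1247] [0.0911, 0.0911] yaw [ 0.211 -2.931]
(array([ 0.65460763, -0.04008776,  0.06377219]), [np.float64(0.00030827007459196886), np.float64(0.0003082700745920475)])
(array([ 0.48444859, -0.04598446,  0.06416551]), [np.float64(0.00044043422298105183), np.float64(0.0004404342229810754)])
emp ctr rim [[548.0, 306.0]] [[365.0, 211.0]]
(384, 780, 3)
```

View pics/c1.png

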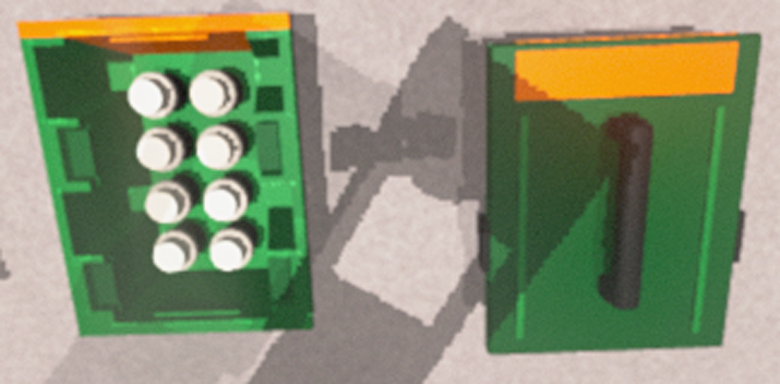

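View pics/c2.png

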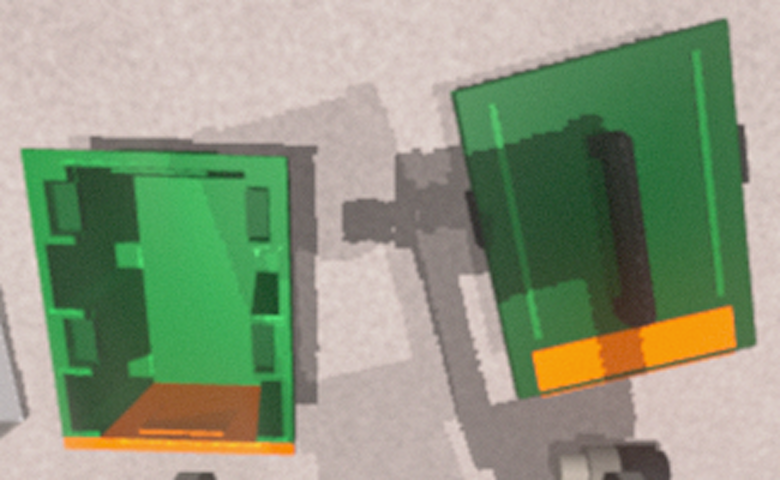

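The crops sharpen the corners. In c1 the ship is (18,24), (290,13), (313,328), (80,335) and the T1 lid is (486,42), (760,34), (722,345), (490,353). In c2 the empties tote is (22,149), (287,157), (293,453), (64,447) and the T2 lid is (454,91), (726,19), (756,345), (520,398).

Add to h.py:
```python
def rect(c,off,pts,z,s=2.4):
    """fit x,y,yaw of a LxW rectangle at height z to corner pixels of a crop"""
    U=(np.array(pts)+.5)/s-.5+np.array(off); X=np.array([atz(c,u,z)[:2] for u in U])
    m=X.mean(0); d=X[0]+X[1]-X[2]-X[3]; e=X[0]+X[3]-X[1]-X[2]; y1=np.arctan2(d[1],d[0]); y2=np.arctan2(-e[0],e[1])
    return m.round(4),'yaw',round(y1,4),round(y2,4),'LxW',np.round([np.hypot(*d)/2,np.hypot(*e)/2],4)
```

Run:
```python
from h import *
c1,c2=cam('w1'),cam('w2')
print('ship',*rect(c1,(90,80),[(18,24),(290,13),(313,328),(80,335)],.066))
print('T1',*rect(c1,(90,80),[(486,42),(760,34),(722,345),(490,353)],.071))
print('emp',*rect(c2,(85,50),[(22,149),(287,157),(293,453),(64,447)],.066))
print('T2',*rect(c2,(85,50),[(454,91),(726,19),(756,345),(520,398)],.071))
k=.64
for a,b in [((103,330),(624,302)),((8,133),(606,91))]: print(tri([(c1,np.array(a)*k),(c2,np.array(b)*k)]))
```

```text
ship [ 0.5718 -0.1113] yaw 0.0319 0.0389 LxW [0.1704 0.1362]
T1 [ 0.5637 -0.3466] yaw 0.0547 0.0366 LxW [0.17   0.1346]
emp [0.511  0.3624] yaw -0.0369 -0.0275 LxW [0.1706 0.1358]
T2 [0.5603 0.1213] yaw 0.2495 0.2453 LxW [0.1695 0.1331]
(array([0.49370708, 0.03279269, 0.06409749]), [np.float64(0.0014653644692174937), np.float64(0.0014653644692174217)])
(array([0.659079  , 0.07275155, 0.06119091]), [np.float64(2.853954812254947e-05), np.float64(2.853954812254169e-05)])
```

Scaled: 0.036 m is 0.72, 0.018 m is 0.36, -0.1235 rad is -0.494.

>>> {"name": "send_path", "arguments": {"segments": [0.18, 0.72, 0.36, 0, 0, 0, 0.085, 0.18, 0.72, 0.36, 0, 0, 0, 0.085, 0.18, 0.72, 0.36, 0, 0, 0, 0.085, 0, 0, 0, 0, 0, -0.494, 0.06, 0, 0, 0, 0, 0, -0.494, 0.06, 0, 0, 0, 0, 0, 0, 0.06, 0, 0, 0, 0, 0, 0, 0.06, 0, 0, 0, 0, 0, 0, 0.06]}}

```text
time: 4.2
ee_pos: [0.56, 0.1213, 0.2006]
ee_rot: [3.117, 0.388, 0.001]
force: [-0.4, -0.2, 0.0]
finger_gap: 0.0602
gripper_force: 0.0
```

Run:
```python
from h import *
from plant import bot
c=snap(bot,'wrist','w3');X=[.560,.120];e=np.array([np.cos(.247),np.sin(.247)]);n=np.array([-e[1],e[0]])
im=cv2.imread('pics/w3.png');big=cv2.resize(im,(800,600),interpolation=cv2.INTER_CUBIC)
P=[[*(X+s*.048*e+t*.007*n),.102] for s in(-1,1) for t in(-1,1)]+[[*(X+s*.086*e+t*.068*n),.068] for s in(-1,1) for t in(-1,1)]
for q in proj(c,P)/.64: cv2.circle(big,tuple(int(v) for v in q),3,(255,0,255),1)
cv2.imwrite('pics/w3v.png',big);print((proj(c,P)/.64).round().tolist())
```

```text
[[411.0, 357.0], [390.0, 357.0], [413.0, 213.0], [390.0, 213.0], [488.0, 382.0], [313.0, 381.0], [505.0, 147.0], [297.0, 147.0]]
```

View pics/w3v.png

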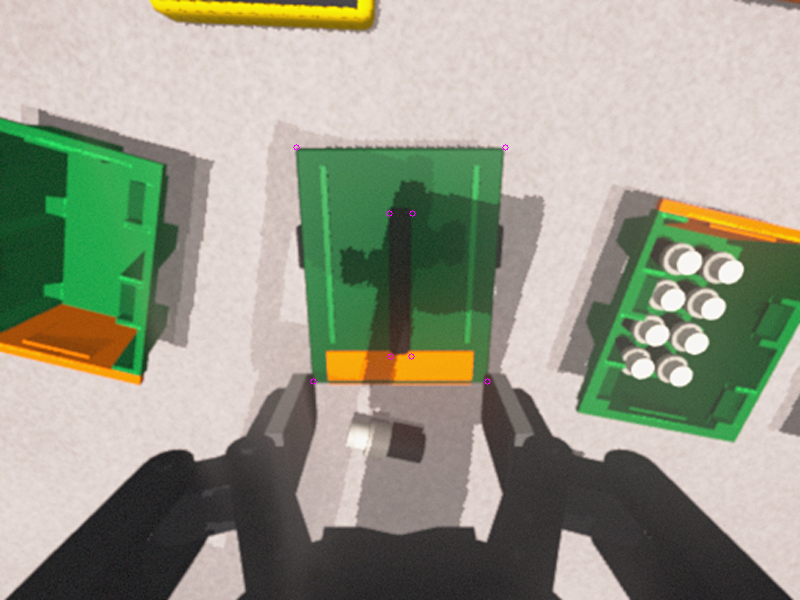

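The drawn T2 model (handle top 102 mm, lid edge 68 mm, centre 0.560, 0.120) lands on the handle at (390–413, 213–357) and on the lid corners, so pose and height are confirmed. I'll descend and grip.

>>> {"name": "send_path", "arguments": {"segments": [0, 0.02, 0.6, 0, 0, 0, 0.06, 0, 0, 0.6, 0, 0, 0, 0.06, 0, 0, 0.6, 0, 0, 0, 0.06, 0, 0, 0.2, 0, 0, 0, 0.06, 0, 0, 0.2, 0, 0, 0, 0.05, 0, 0, 0, 0, 0, 0, 0.04, 0, 0, 0, 0, 0, 0, 0.0, 0, 0, 0, 0, 0, 0, 0.0, 0, 0, 0, 0, 0, 0, 0.0, 0, 0, 0, 0, 0, 0, 0.0, 0, 0, 0, 0, 0, 0, 0.0], "clamp_n": 60}}

```text
time: 5.35
ee_pos: [0.5604, 0.1209, 0.0907]
ee_rot: [3.117, 0.391, 0.001]
force: [0.1, -1.0, -0.2]
finger_gap: -0.0004
gripper_force: 0.0
```

>>> {"name": "send_path", "arguments": {"segments": [0, 0, 0, 0, 0, 0, 0, 0, 0, -0.1, 0, 0, 0, 0, 0, 0, -0.1, 0, 0, 0, 0, 0, 0, -0.1, 0, 0, 0, 0, 0, 0, 0, 0, 0, 0, 0, 0, 0, 0, 0, 0, 0, 0, 0, 0, 0, 0, 0, 0, 0]}}

```text
time: 6.05
ee_pos: [0.56, 0.1208, 0.1052]
ee_rot: [-3.117, -0.391, 0.0]
force: [-0.8, 0.2, -0.5]
finger_gap: -0.0002
gripper_force: 0.0
```

Scaled: -0.035 m is -0.7, -0.03 m is -0.6.

>>> {"name": "send_path", "arguments": {"segments": [0, 0, -0.6, 0, 0, 0, 0, 0, 0, -0.6, 0, 0, 0, 0, 0, 0, -0.7, 0, 0, 0, 0, 0, 0, 0, 0, 0, 0, 0, 0, 0, 0, 0, 0, 0, 0]}}

```text
time: 6.55
ee_pos: [0.5607, 0.1209, 0.2012]
ee_rot: [3.117, 0.391, 0.003]
force: [0.3, 0.2, 0.6]
finger_gap: 0.0002
gripper_force: 0.0
```

Run:
```python
from h import *
from plant import bot
a=snap(bot,'wrist','w4');b=snap(bot,'side','sd4')
x=cv2.resize(a['image'][60:340,130:400],(400,415));y=cv2.resize(b['image'][100:300,180:373],(400,415),interpolation=cv2.INTER_CUBIC)
cv2.imwrite('pics/v4.png',np.hstack([x,y])[:,:,::-1])
```

```text
(no output)
```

View pics/v4.png

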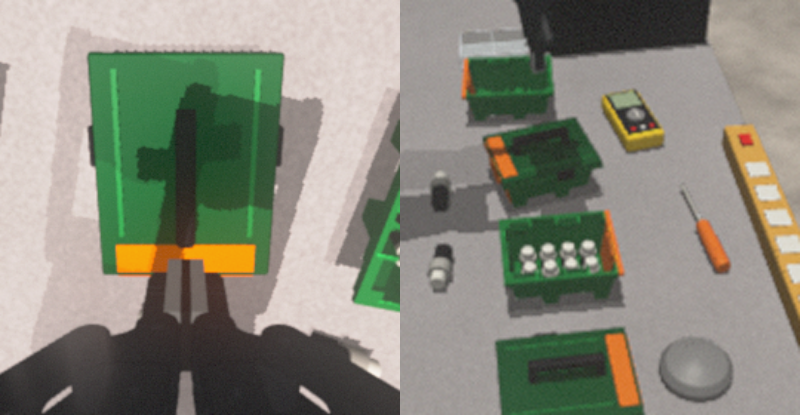

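Run:
```python
from h import *
from plant import bot
o=bot.get_obs();T=R.from_rotvec(o['ee_rot']);p=np.array(o['ee_pos']);print(p,T.as_matrix().round(3),o['joint_positions'])
X=p+T.apply([[0,0,0],[0,0,.011],[0,0,-.008]])
c=cam('w4');d=cam('sd4')
print('wrist crop',(proj(c,X)-[130,60])*[400/270,415/280]);print('side crop',(proj(d,X)-[180,100])*[400/193,415/200]+[400,0])
print(c['position'],T.inv().apply(np.array(c['position'])-p))
k=.64
for n,u,v in [('T2 end far',(546,167),0)]: pass
# handle height from w1..: handle bar ends w2 vs w3
```

```text
[0.55898553 0.12076377 0.19868224] [[ 0.969  0.247 -0.003]
 [ 0.247 -0.969 -0.   ]
 [-0.003 -0.001 -1.   ]] [ 6.14648212e-02  2.08290684e-01  1.55551969e+00 -1.78214075e-06
  1.38075325e+00  1.38247575e+00]
wrist crop [[185.09910303 250.55855327]
 [185.09070799 240.4376179 ]
 [185.10581675 258.65251994]]
side crop [[537.27460103  82.93102593]
 [537.4643134   88.75012452]
 [537.13529281  78.65798726]]
[0.6404088965156435, 0.1414836177554603, 0.3692103571249133] [ 8.35202122e-02 -4.38814627e-05 -1.70772623e-01]
```

Run:
```python
from h import *
c=cam('w4');d=cam('sd4')
w=np.array([187,260])/[400/270,415/280]+[130,60]
for sy in (66,70,75):
    s=(np.array([540,sy])-[400,0])/[400/193,415/200]+[180,100]
    print(sy,tri([(c,w),(d,s)]))
from plant import bot
r=bot.read_camera('side')
y=cv2.resize(r['image'][90:200,215:320],(525,550),interpolation=cv2.INTER_CUBIC);y=np.clip(y.astype(float)*1.6+25,0,255).astype(np.uint8)
cv2.imwrite('pics/v5.png',y[:,:,::-1])
```

```text
66 (array([0.56632959, 0.12303591, 0.22694132]), [np.float64(0.002284477797310918), np.float64(0.002284477797310908)])
70 (array([0.56486239, 0.12193835, 0.22110782]), [np.float64(0.0009133944258282225), np.float64(0.0009133944258281141)])
75 (array([0.5630197 , 0.12055142, 0.21378481]), [np.float64(0.0008096625744330602), np.float64(0.0008096625744331963)])
```

View pics/v5.png

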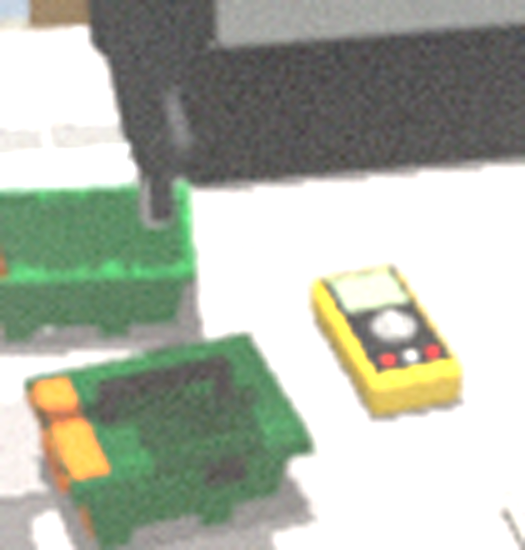

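The crop shows the closed fingertips at (158,222), higher than the stated tool geometry predicts, so the fingers closed above the handle. I'll measure the tip offset.

Run:
```python
from h import *
from plant import bot
c=cam('w4');d=cam('sd4');o=bot.get_obs();print(o['ee_pos'])
s=np.array([246.6,134.4])
for y in (256,260,264):
    w=np.array([187,y])/[400/270,415/280]+[130,60]; print(y,tri([(c,w),(d,s)]))
    p,q=ray(c,w);t=(.5585-p[0])/q[0]; 
# axis-constrained: point on tool axis
T=R.from_rotvec(o['ee_rot']);p=np.array(o['ee_pos'])
for h in np.arange(-.04,.02,.005): X=p+T.apply([0,0,h]);print(round(h,3),((proj(c,X)-[130,60])*[400/270,415/280]).round(1),proj(d,X).round(1))
```

```text
[0.55876175 0.12071114 0.1982901 ]
256 (array([0.563141  , 0.12229948, 0.21762514]), [np.float64(0.0025338835797221898), np.float64(0.002533883579722247)])
260 (array([0.56248728, 0.12178268, 0.21833904]), [np.float64(0.0018286886989307184), np.float64(0.0018286886989305668)])
264 (array([0.56184329, 0.12126659, 0.21906284]), [np.float64(0.0011279393908804464), np.float64(0.0011279393908806951)])
-0.04 [[185.1 299.1]] [[245.8 129.6]]
-0.035 [[185.1 291.7]] [[245.9 130.9]]
-0.03 [[185.1 284.8]] [[245.9 132.3]]
-0.025 [[185.1 278.3]] [[246.  133.6]]
-0.02 [[185.1 272.1]] [[246.  134.9]]
-0.015 [[185.1 266.3]] [[246.  136.2]]
-0.01 [[185.1 260.8]] [[246.1 137.5]]
-0.005 [[185.1 255.6]] [[246.1 138.8]]
-0.0 [[185.1 250.6]] [[246.2 140.1]]
0.005 [[185.1 245.9]] [[246.2 141.4]]
0.01 [[185.1 241.4]] [[246.3 142.6]]
0.015 [[185.1 237.1]] [[246.3 143.9]]
```

The side view, the wrist view and the open-finger pad spacing in w3 all agree: the closed tips stand about 20 mm *behind* the reported TCP, not 11 mm ahead. So the TCP has to go about 30 mm lower, to z≈0.060.

>>> {"name": "send_path", "arguments": {"segments": [0, 0, 0, 0, 0, 0, 0.06, 0, 0, 0.6, 0, 0, 0, 0.06, 0, 0, 0.6, 0, 0, 0, 0.06, 0, 0, 0.6, 0, 0, 0, 0.06, 0, 0, 0.4, 0, 0, 0, 0.06, 0, 0, 0.2, 0, 0, 0, 0.06, 0, 0, 0.2, 0, 0, 0, 0.06, 0, 0, 0.2, 0, 0, 0, 0.06, 0, 0, 0, 0, 0, 0, 0.06, 0, 0, 0, 0, 0, 0, 0.06], "clamp_n": 60}}

```text
time: 7.7
ee_pos: [0.5606, 0.1209, 0.0608]
ee_rot: [3.117, 0.391, 0.001]
force: [0.0, -0.2, 0.6]
finger_gap: 0.06
gripper_force: 0.0
```

>>> {"name": "send_path", "arguments": {"segments": [0, 0, 0, 0, 0, 0, 0.03, 0, 0, 0, 0, 0, 0, 0.0, 0, 0, 0, 0, 0, 0, 0.0, 0, 0, 0, 0, 0, 0, 0.0, 0, 0, 0, 0, 0, 0, 0.0, 0, 0, 0, 0, 0, 0, 0.0]}}

```text
time: 8.3
ee_pos: [0.5607, 0.1209, 0.0611]
ee_rot: [3.117, 0.391, 0.002]
force: [-1.1, 0.3, 5.8]
finger_gap: 0.0121
gripper_force: 62.0
```

Scaled: -0.01 m is -0.2, -0.008 m is -0.16.

>>> {"name": "send_path", "arguments": {"segments": [0, 0, -0.08, 0, 0, 0, 0, 0, 0, -0.16, 0, 0, 0, 0, 0, 0, -0.16, 0, 0, 0, 0, 0, 0, -0.2, 0, 0, 0, 0, 0, 0, 0, 0, 0, 0, 0, 0, 0, 0, 0, 0, 0, 0, 0, 0, 0, 0, 0, 0, 0, 0, 0, 0, 0, 0, 0, 0]}}

```text
time: 9.1
ee_pos: [0.5596, 0.1208, 0.0897]
ee_rot: [-3.117, -0.391, 0.002]
force: [-1.0, 0.8, -8.2]
finger_gap: 0.0123
gripper_force: 60.4
```

>>> {"name": "send_path", "arguments": {"segments": [0, 0, 0, 0, 0, 0, 0, 0, 0, 0, 0, 0, 0, 0]}}

```text
time: 9.3
ee_pos: [0.5599, 0.1208, 0.09]
ee_rot: [-3.117, -0.391, 0.001]
force: [0.3, -0.1, -7.9]
finger_gap: 0.012
gripper_force: 60.4
```

About 8 N, so T2 is the heavy one and goes to the shipping tote; its orange end already points the right way. A second estimate of the shipping pose from w3:

Scaled: -0.03 m is -0.6, -0.02 m is -0.4.

>>> {"name": "send_path", "arguments": {"segments": [0, 0, -0.4, 0, 0, 0, 0, 0, 0, -0.6, 0, 0, 0, 0, 0, 0, -0.6, 0, 0, 0, 0, 0, 0, 0, 0, 0, 0, 0, 0, 0, 0, 0, 0, 0, 0]}}

```text
time: 9.8
ee_pos: [0.5605, 0.1208, 0.1704]
ee_rot: [3.117, 0.391, 0.002]
force: [-0.7, -0.9, -8.4]
finger_gap: 0.0122
gripper_force: 60.4
```

Run:
```python
from h import *
c=cam('w3');k=.64
for z in (.064,.066):
    P=[atz(c,np.array(u)*k,z) for u in [(660,200),(578,411),(735,441)]];print(z,np.round(P,4).tolist(),'ctr',((P[0]+P[2])/2).round(4),'yaw',np.arctan2(*(P[0]-P[1])[1::-1]),[np.linalg.norm(P[0]-P[1]),np.linalg.norm(P[1]-P[2])])
```

```text
0.064 [[0.6539, -0.0394, 0.064], [0.4835, -0.0474, 0.064], [0.4884, -0.1844, 0.064]] ctr [ 0.5711 -0.1119  0.064 ] yaw 0.04658053175436892 [np.float64(0.1705301495125165), np.float64(0.13709197091510972)]
0.066 [[0.6538, -0.0382, 0.066], [0.4845, -0.0461, 0.066], [0.4894, -0.1822, 0.066]] ctr [ 0.5716 -0.1102  0.066 ] yaw 0.04658053175436881 [np.float64(0.16940985917801948), np.float64(0.136191351227668)]
```

>>> {"name": "send_path", "arguments": {"segments": [0, 0, 0, 0, 0, 0.424, 0, 0, 0, 0, 0, 0, 0.424, 0, 0.008, 0.4, 0, 0, 0, 0, 0, 0.008, 0.84, 0, 0, 0, 0, 0, 0.008, 0.9, 0, 0, 0, 0, 0, 0.008, 0.9, 0, 0, 0, 0, 0, 0.008, 0.84, 0, 0, 0, 0, 0, 0.008, 0.52, 0, 0, 0, 0, 0, 0, 0.24, 0, 0, 0, 0, 0, 0, 0, 0, 0, 0, 0, 0, 0, 0, 0, 0, 0, 0, 0, 0, 0, 0, 0, 0, 0, 0]}}

```text
time: 11.0
ee_pos: [0.5707, -0.109, 0.1694]
ee_rot: [-3.139, -0.062, 0.003]
force: [-0.4, 0.7, -7.6]
finger_gap: 0.0124
gripper_force: 60.4
```

Run:
```python
from h import *
from plant import bot
o=bot.get_obs();T=R.from_rotvec(o['ee_rot']);print(o['ee_pos'],T.as_matrix().round(3)[:,0],o['force'],o['torque'],T.inv().apply(np.array([.5715,-.111,0])-o['ee_pos']))
snap(bot,'side','sd6');snap(bot,'scene','sc6')
```

```text
[ 0.57071398 -0.10900972  0.16935209] [ 0.999  0.04  -0.002] [-0.44888811  0.6956173  -7.59086742] [-0.01420325 -0.01629199 -0.00096996] [0.00098775 0.00228634 0.1693473 ]
```

Scaled: 0.002 m is 0.04, 0.0005 m is 0.01.

>>> {"name": "send_path", "arguments": {"segments": [0.01, 0.04, 0.2, 0, 0, 0, 0, 0, 0, 0.24, 0, 0, 0, 0, 0, 0, 0.2, 0, 0, 0, 0, 0, 0, 0.08, 0, 0, 0, 0, 0, 0, 0, 0, 0, 0, 0, 0, 0, 0, 0, 0, 0, 0]}}

```text
time: 11.7
ee_pos: [0.572, -0.113, 0.1342]
ee_rot: [3.141, 0.059, 0.0]
force: [0.4, -0.4, -7.5]
finger_gap: 0.0122
gripper_force: 60.4
```

>>> {"name": "send_path", "arguments": {"segments": [0, 0, 0.04, 0, 0, 0, 0, 0, 0, 0.04, 0, 0, 0, 0, 0, 0, 0, 0, 0, 0, 0]}}

```text
time: 12.0
ee_pos: [0.5717, -0.1129, 0.1302]
ee_rot: [-3.141, -0.059, 0.0]
force: [-0.7, -0.7, -8.1]
finger_gap: 0.0126
gripper_force: 60.4
```

>>> {"name": "send_path", "arguments": {"segments": [0, 0, 0.04, 0, 0, 0, 0, 0, 0, 0, 0, 0, 0, 0]}}

```text
time: 12.2
ee_pos: [0.5717, -0.1128, 0.128]
ee_rot: [-3.141, -0.059, 0.001]
force: [-0.4, 0.3, -7.6]
finger_gap: 0.0124
gripper_force: 60.4
```

>>> {"name": "send_path", "arguments": {"segments": [0, 0, 0.04, 0, 0, 0, 0, 0, 0, 0, 0, 0, 0, 0]}}

```text
time: 12.4
ee_pos: [0.5716, -0.1128, 0.1259]
ee_rot: [-3.141, -0.059, 0.001]
force: [-0.2, 0.7, -7.7]
finger_gap: 0.0126
gripper_force: 60.4
```

Scaled: -0.0015 m is -0.03, 0.0015 m is 0.03.

>>> {"name": "send_path", "arguments": {"segments": [0, -0.03, 0, 0, 0, 0, 0, 0, 0, 0.03, 0, 0, 0, 0, 0, 0, 0, 0, 0, 0, 0, 0, 0, 0, 0, 0, 0, 0]}}

```text
time: 12.8
ee_pos: [0.5718, -0.1114, 0.1247]
ee_rot: [-3.141, -0.059, 0.0]
force: [1.3, 0.0, -7.4]
finger_gap: 0.0125
gripper_force: 60.4
```

>>> {"name": "send_path", "arguments": {"segments": [0, 0, 0.03, 0, 0, 0, 0, 0, 0, 0, 0, 0, 0, 0]}}

```text
time: 13.0
ee_pos: [0.5717, -0.1114, 0.1231]
ee_rot: [-3.141, -0.059, 0.001]
force: [-0.0, 0.3, -7.7]
finger_gap: 0.0124
gripper_force: 60.4
```

>>> {"name": "send_path", "arguments": {"segments": [0, 0, 0.03, 0, 0, 0, 0, 0, 0, 0, 0, 0, 0, 0]}}

```text
time: 13.2
ee_pos: [0.5716, -0.1114, 0.1215]
ee_rot: [-3.141, -0.059, 0.001]
force: [0.4, 0.3, -8.4]
finger_gap: 0.0124
gripper_force: 60.4
```

The rows are not in the units I measure in: shifts go in shares of 50 mm and turns go in units of 0.25 rad. I convert before sending: 0.001 m is 0.02.

>>> {"name": "send_path", "arguments": {"segments": [0, 0, 0.02, 0, 0, 0, 0, 0, 0, 0, 0, 0, 0, 0]}}

```text
time: 13.4
ee_pos: [0.5719, -0.1114, 0.1212]
ee_rot: [3.141, 0.059, 0.0]
force: [-1.3, -0.6, -5.6]
finger_gap: 0.0126
gripper_force: 60.7
```

>>> {"name": "send_path", "arguments": {"segments": [0, 0, 0.02, 0, 0, 0, 0, 0, 0, 0, 0, 0, 0, 0, 0, 0, 0, 0, 0, 0, 0]}}

```text
time: 13.7
ee_pos: [0.5722, -0.1115, 0.1212]
ee_rot: [3.141, 0.06, 0.002]
force: [-4.9, 1.8, 3.8]
finger_gap: 0.0122
gripper_force: 62.0
```

Contact came at an underside height of 60 mm, which is the seat. I'll release and rise.

Scaled: -0.0005 m is -0.01.

>>> {"name": "send_path", "arguments": {"segments": [0, 0, -0.01, 0, 0, 0, 0.012, 0, 0, 0, 0, 0, 0, 0.02, 0, 0, 0, 0, 0, 0, 0.04, 0, 0, 0, 0, 0, 0, 0.05, 0, 0, 0, 0, 0, 0, 0.05, 0, 0, 0, 0, 0, 0, 0.05], "clamp_n": 30}}

```text
time: 14.3
ee_pos: [0.5721, -0.1115, 0.1203]
ee_rot: [3.141, 0.059, 0.001]
force: [-0.3, -0.3, -0.0]
finger_gap: 0.0497
gripper_force: 0.0
```

>>> {"name": "send_path", "arguments": {"segments": [0, 0, -0.4, 0, 0, 0, 0.05, 0, 0, -0.6, 0, 0, 0, 0.05, 0, 0, -0.8, 0, 0, 0, 0.05, 0, 0, -0.8, 0, 0, 0, 0.05, -0.6, 0, 0, 0, 0, 0, 0.05, -0.6, 0, 0, 0, 0, 0, 0.05, 0, 0, 0, 0, 0, 0, 0.05, 0, 0, 0, 0, 0, 0, 0.05]}}

```text
time: 15.1
ee_pos: [0.5119, -0.1137, 0.2505]
ee_rot: [3.141, 0.059, 0.002]
force: [0.6, 0.8, -0.7]
finger_gap: 0.05
gripper_force: 0.0
```

Run:
```python
from h import *
from plant import bot
snap(bot,'wrist','w7');a=snap(bot,'side','sd7')
x=cv2.resize(cv2.imread('pics/w7.png'),(800,600),interpolation=cv2.INTER_CUBIC)
y=cv2.resize(a['image'][150:300,190:330],(336,360),interpolation=cv2.INTER_CUBIC)[:,:,::-1]
cv2.imwrite('pics/v7.png',np.hstack([cv2.resize(x,(464,348)),y[:348]]))
# overlap of expected stacked model: lid corners z .128, handle top .162
c=cam('w7');X=np.array([.5715,-.111]);e=np.array([np.cos(.038),np.sin(.038)]);n=np.array([-e[1],e[0]])
for q in proj(c,[[*(X+s*.086*e+t*.068*n),.128] for s in(-1,1) for t in(-1,1)]+[[*(X+s*.048*e),.162] for s in(-1,1)])/.64: cv2.circle(x,tuple(int(v) for v in q),3,(255,0,255),1)
cv2.imwrite('pics/v7b.png',np.hstack([x[:600,100:560],cv2.resize(y,(340,364))[:, :].copy() if 0 else np.vstack([cv2.resize(y,(340,364)),np.zeros((236,340,3),np.uint8)])]))
```

```text
(no output)
```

View pics/v7b.png

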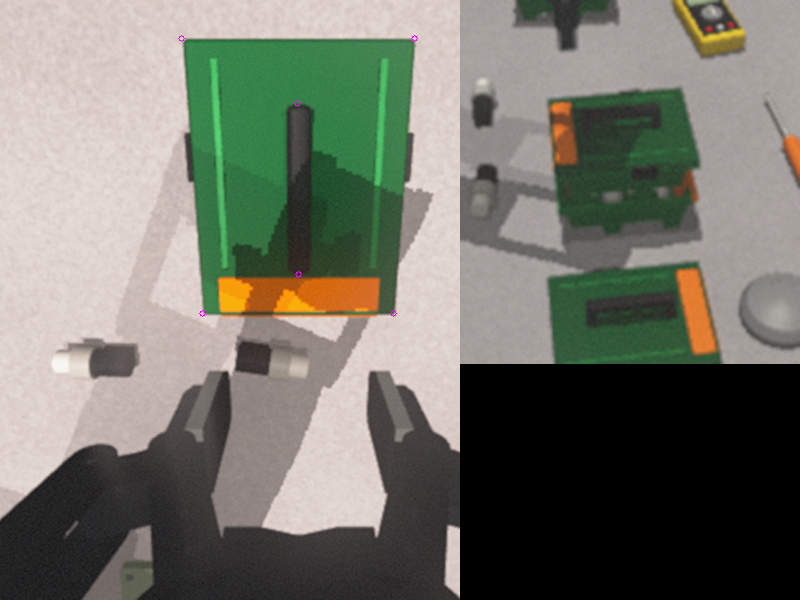

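The heavy tote sits on the modelled seat: the lid corners at (181,38), (414,38), (202,313) and (393,313) match, and the side view shows it level with its orange end opposite. Now to T1.

Scaled: 0.0393 m is 0.786, 0.007 m is 0.14, -0.01 rad is -0.04.

>>> {"name": "send_path", "arguments": {"segments": [0.14, 0.786, 0, 0, 0, -0.04, 0.06, 0.14, 0.786, 0, 0, 0, 0, 0.06, 0.14, 0.786, 0, 0, 0, 0, 0.06, 0.14, 0.786, 0, 0, 0, 0, 0.06, 0.14, 0.786, 0, 0, 0, 0, 0.06, 0.14, 0.786, 0, 0, 0, 0, 0.06, 0, 0, 0, 0, 0, 0, 0.06, 0, 0, 0, 0, 0, 0, 0.06, 0, 0, 0, 0, 0, 0, 0.06], "clamp_n": 60}}

```text
time: 16.1
ee_pos: [0.565, -0.3464, 0.2497]
ee_rot: [-3.14, -0.076, 0.001]
force: [-0.9, -0.8, -0.8]
finger_gap: 0.0602
gripper_force: 0.0
```

Run:
```python
from h import *
from plant import bot
o=bot.get_obs();T=R.from_rotvec(o['ee_rot']);print(o['ee_pos'],T.as_matrix().round(4)[:,0],T.inv().apply(np.array([.563,-.3476,.061])-o['ee_pos']))
c=snap(bot,'wrist','w8');g=c['image'].astype(int)
# lid: orange band + green corners by colour
m=((g[:,:,1]>g[:,:,0]*1.5)&(g[:,:,1]>g[:,:,2]*1.3)&(g[:,:,1]>35))|((g[:,:,0]>150)&(g[:,:,2]<70)&(g[:,:,1]<190))
p=proj(c,[[.563,-.3476,.068]])[0];m=m.astype(np.uint8)*255
m=cv2.morphologyEx(m,cv2.MORPH_CLOSE,np.ones((15,15)))
n,l,st,_=cv2.connectedComponentsWithStats(m);i=l[int(p[1]),int(p[0])];q=(l==i).astype(np.uint8)
cs,_=cv2.findContours(q,0,2);box=cv2.minEnclosingTriangle(cs[0])[1] if 0 else cv2.approxPolyDP(cv2.convexHull(max(cs,key=cv2.contourArea)),6,True)[:,0]
print(st[i],box.tolist())
e=np.array([np.cos(.047),np.sin(.047)]);nn=np.array([-e[1],e[0]])
print(proj(c,[[*(np.array([.563,-.3476])+s*.086*e+t*.068*nn),.068] for s in(-1,1) for t in(-1,1)]).round(1).tolist())
```

```text
[ 0.56503237 -0.34642207  0.24973957] [ 9.988e-01  4.860e-02 -5.000e-04] [-0.00199816  0.00127971  0.18873927]
[  201    96   112   132 11505] [[312, 98], [303, 227], [208, 226], [201, 97]]
[[305.1, 227.5], [207.0, 227.3], [313.7, 96.2], [199.1, 96.0]]
```

Scaled: -0.001 m is -0.02, 0.001 m is 0.02.

>>> {"name": "send_path", "arguments": {"segments": [-0.02, 0.02, 0.8, 0, 0, 0, 0.06, 0, 0, 0.8, 0, 0, 0, 0.06, 0, 0, 0.8, 0, 0, 0, 0.06, 0, 0, 0.6, 0, 0, 0, 0.06, 0, 0, 0.4, 0, 0, 0, 0.06, 0, 0, 0.2, 0, 0, 0, 0.06, 0, 0, 0.18, 0, 0, 0, 0.06, 0, 0, 0, 0, 0, 0, 0.06, 0, 0, 0, 0, 0, 0, 0.06], "clamp_n": 60}}

```text
time: 17.05
ee_pos: [0.5647, -0.3487, 0.0627]
ee_rot: [3.139, 0.076, 0.003]
force: [0.5, -0.1, -0.9]
finger_gap: 0.0599
gripper_force: 0.0
```

>>> {"name": "send_path", "arguments": {"segments": [0, 0, 0, 0, 0, 0, 0.03, 0, 0, 0, 0, 0, 0, 0.0, 0, 0, 0, 0, 0, 0, 0.0, 0, 0, 0, 0, 0, 0, 0.0, 0, 0, 0, 0, 0, 0, 0.0, 0, 0, 0, 0, 0, 0, 0.0]}}

```text
time: 17.65
ee_pos: [0.564, -0.3481, 0.062]
ee_rot: [-3.141, -0.075, -0.001]
force: [-1.6, 2.0, 5.3]
finger_gap: 0.0125
gripper_force: 60.8
```

>>> {"name": "send_path", "arguments": {"segments": [0, 0, -0.08, 0, 0, 0, 0, 0, 0, -0.16, 0, 0, 0, 0, 0, 0, -0.16, 0, 0, 0, 0, 0, 0, -0.2, 0, 0, 0, 0, 0, 0, 0, 0, 0, 0, 0, 0, 0, 0, 0, 0, 0, 0, 0, 0, 0, 0, 0, 0, 0, 0, 0, 0, 0, 0, 0, 0]}}

```text
time: 18.45
ee_pos: [0.5633, -0.348, 0.0906]
ee_rot: [-3.14, -0.075, 0.001]
force: [-0.6, 0.3, -3.1]
finger_gap: 0.0126
gripper_force: 59.8
```

3.1 N, so T1 is the light one. I raise it over the stack, cross to the empties tote and half-turn high up.

Scaled: -0.045 m is -0.9, -0.03 m is -0.6.

>>> {"name": "send_path", "arguments": {"segments": [0, 0, -0.6, 0, 0, 0, 0, 0, 0, -0.9, 0, 0, 0, 0, 0, 0, -0.9, 0, 0, 0, 0, 0, 0, -0.9, 0, 0, 0, 0, 0, 0, -0.3, 0, 0, 0, 0, 0, 0, 0, 0, 0, 0, 0, 0, 0, 0, 0, 0, 0, 0]}}

```text
time: 19.15
ee_pos: [0.5627, -0.3475, 0.2684]
ee_rot: [-3.138, -0.075, 0.005]
force: [-0.0, 0.5, -3.3]
finger_gap: 0.0126
gripper_force: 59.8
```

>>> {"name": "send_path", "arguments": {"segments": [-0.024, -0.4, 0, 0, 0, 0, 0, -0.024, -0.7, 0, 0, 0, 0, 0, -0.024, -0.9, 0, 0, 0, 0, 0, -0.024, -0.9, 0, 0, 0, 0, 0, -0.024, -0.9, 0, 0, 0, 0, 0, -0.024, -0.9, 0, 0, 0, 0, 0, -0.024, -0.9, 0, 0, 0, 0, 0, -0.024, -0.9, 0, 0, 0, 0, 0, -0.024, -0.9, 0, 0, 0, 0, 0, -0.024, -0.9, 0, 0, 0, 0, 0, -0.024, -0.9, 0, 0, 0, 0, 0, -0.024, -0.9, 0, 0, 0, 0, 0, -0.024, -0.9, 0, 0, 0, 0, 0, -0.024, -0.9, 0, 0, 0, 0, 0, -0.024, -0.9, 0, 0, 0, 0, 0, -0.012, -0.8, 0, 0, 0, 0, 0, 0, -0.5, 0, 0, 0, 0, 0, 0, -0.16, 0, 0, 0, 0, 0, 0, 0, 0, 0, 0, 0, 0]}}

```text
time: 21.05
ee_pos: [0.5093, 0.363, 0.2672]
ee_rot: [3.137, 0.078, -0.009]
force: [-0.2, 0.3, -2.9]
finger_gap: 0.0123
gripper_force: 59.8
```

>>> {"name": "send_path", "arguments": {"segments": [0, 0, 0, 0, 0, -0.6, 0, 0, 0, 0, 0, 0, -0.6, 0, 0, 0, 0, 0, 0, -0.6, 0, 0, 0, 0, 0, 0, -0.6, 0, 0, 0, 0, 0, 0, -0.6, 0, 0, 0, 0, 0, 0, -0.6, 0, 0, 0, 0, 0, 0, -0.6, 0, 0, 0, 0, 0, 0, -0.6, 0, 0, 0, 0, 0, 0, -0.6, 0, 0, 0, 0, 0, 0, -0.6, 0, 0, 0, 0, 0, 0, -0.6, 0, 0, 0, 0, 0, 0, -0.6, 0, 0, 0, 0, 0, 0, -0.6, 0, 0, 0, 0, 0, 0, -0.6, 0, 0, 0, 0, 0, 0, -0.6, 0, 0, 0, 0, 0, 0, -0.6, 0, 0, 0, 0, 0, 0, -0.6, 0, 0, 0, 0, 0, 0, -0.6, 0, 0, 0, 0, 0, 0, -0.6, 0, 0, 0, 0, 0, 0, -0.6, 0]}}

```text
time: 23.05
ee_pos: [0.5109, 0.3605, 0.2695]
ee_rot: [-0.141, -3.136, 0.004]
force: [-0.4, -0.0, -3.4]
finger_gap: 0.0122
gripper_force: 59.8
```

>>> {"name": "send_path", "arguments": {"segments": [0, 0, 0, 0, 0, -0.24, 0, 0, 0, 0, 0, 0, 0, 0, 0, 0, 0, 0, 0, 0, 0, 0, 0, 0, 0, 0, 0, 0, 0, 0, 0, 0, 0, 0, 0]}}

```text
time: 23.55
ee_pos: [0.5111, 0.3626, 0.2711]
ee_rot: [-0.055, -3.141, 0.001]
force: [-1.1, -0.5, -2.5]
finger_gap: 0.0121
gripper_force: 59.8
```

Run:
```python
from h import *
from plant import bot
o=bot.get_obs();T=R.from_rotvec(o['ee_rot']);M=T.as_matrix();print(o['ee_pos'],M.round(4)[:,0],np.arctan2(M[1,0],M[0,0]),o['joint_positions'],o['force'],T.inv().apply(np.array([.5105,.363,.1])-o['ee_pos']))
```

```text
[0.51112377 0.36255568 0.2710588 ] [-9.994e-01  3.480e-02  3.000e-04] 3.1067768742815476 [ 4.79036224e-01  2.76383154e-01  1.32306403e+00 -1.26169904e-04
  1.54260471e+00 -1.05694079e+00] [-1.11255191 -0.4813546  -2.48965516] [0.00058105 0.00047974 0.17105886]
```

>>> {"name": "send_path", "arguments": {"segments": [0.01, 0, 0.6, 0, 0, 0, 0, 0, 0, 0.8, 0, 0, 0, 0, 0, 0, 0.7, 0, 0, 0, 0, 0, 0, 0.4, 0, 0, 0, 0, 0, 0, 0.2, 0, 0, 0, 0, 0, 0, 0, 0, 0, 0, 0, 0, 0, 0, 0, 0, 0, 0]}}

```text
time: 24.25
ee_pos: [0.5116, 0.3635, 0.1377]
ee_rot: [0.053, 3.139, 0.002]
force: [-0.4, 0.4, -2.8]
finger_gap: 0.0127
gripper_force: 59.8
```

>>> {"name": "send_path", "arguments": {"segments": [0, 0, 0.08, 0, 0, 0, 0, 0, 0, 0.08, 0, 0, 0, 0, 0, 0, 0, 0, 0, 0, 0]}}

```text
time: 24.55
ee_pos: [0.5105, 0.363, 0.1284]
ee_rot: [-0.053, -3.141, 0.0]
force: [0.5, -0.5, -3.6]
finger_gap: 0.0125
gripper_force: 59.8
```

>>> {"name": "send_path", "arguments": {"segments": [0, 0, 0.06, 0, 0, 0, 0, 0, 0, 0.06, 0, 0, 0, 0, 0, 0, 0, 0, 0, 0, 0]}}

```text
time: 24.85
ee_pos: [0.5101, 0.3627, 0.1216]
ee_rot: [-0.053, -3.14, 0.001]
force: [0.8, -0.7, -3.3]
finger_gap: 0.0124
gripper_force: 59.9
```

Below the rim with no contact, so I keep going in small steps.

Scaled: 0.003 m is 0.06.

>>> {"name": "send_path", "arguments": {"segments": [0, 0, 0.06, 0, 0, 0, 0, 0, 0, 0.06, 0, 0, 0, 0, 0, 0, 0.06, 0, 0, 0, 0, 0, 0, 0, 0, 0, 0, 0]}}

```text
time: 25.25
ee_pos: [0.5101, 0.3627, 0.1125]
ee_rot: [-0.053, -3.14, 0.001]
force: [0.1, -0.7, -3.6]
finger_gap: 0.0126
gripper_force: 59.9
```

>>> {"name": "send_path", "arguments": {"segments": [0, 0, 0.06, 0, 0, 0, 0, 0, 0, 0.06, 0, 0, 0, 0, 0, 0, 0, 0, 0, 0, 0]}}

```text
time: 25.55
ee_pos: [0.5101, 0.3628, 0.1066]
ee_rot: [-0.053, -3.14, 0.001]
force: [-0.4, 0.6, -3.2]
finger_gap: 0.0125
gripper_force: 59.9
```

>>> {"name": "send_path", "arguments": {"segments": [0, 0, 0.06, 0, 0, 0, 0, 0, 0, 0, 0, 0, 0, 0]}}

```text
time: 25.75
ee_pos: [0.5103, 0.3629, 0.1038]
ee_rot: [-0.053, -3.14, 0.001]
force: [-0.8, 0.4, -3.1]
finger_gap: 0.0123
gripper_force: 59.9
```

Scaled: 0.003 m is 0.06.

>>> {"name": "send_path", "arguments": {"segments": [0, 0, 0.06, 0, 0, 0, 0, 0, 0, 0.06, 0, 0, 0, 0, 0, 0, 0, 0, 0, 0, 0]}}

```text
time: 26.05
ee_pos: [0.5101, 0.3628, 0.0976]
ee_rot: [-0.053, -3.14, 0.001]
force: [-0.5, -0.8, -3.7]
finger_gap: 0.0124
gripper_force: 59.8
```

>>> {"name": "send_path", "arguments": {"segments": [0, 0, 0.04, 0, 0, 0, 0, 0, 0, 0.04, 0, 0, 0, 0, 0, 0, 0, 0, 0, 0, 0]}}

```text
time: 26.35
ee_pos: [0.5103, 0.3629, 0.0939]
ee_rot: [-0.053, -3.14, 0.001]
force: [0.2, 0.6, -3.5]
finger_gap: 0.0119
gripper_force: 59.8
```

>>> {"name": "send_path", "arguments": {"segments": [0, 0, 0.02, 0, 0, 0, 0, 0, 0, 0.02, 0, 0, 0, 0, 0, 0, 0, 0, 0, 0, 0, 0, 0, 0, 0, 0, 0, 0]}}

```text
time: 26.75
ee_pos: [0.5104, 0.363, 0.0922]
ee_rot: [-0.053, -3.141, 0.0]
force: [-0.7, 0.4, -3.1]
finger_gap: 0.0121
gripper_force: 59.8
```

>>> {"name": "send_path", "arguments": {"segments": [0, 0, 0.02, 0, 0, 0, 0, 0, 0, 0.02, 0, 0, 0, 0, 0, 0, 0, 0, 0, 0, 0, 0, 0, 0, 0, 0, 0, 0]}}

```text
time: 27.15
ee_pos: [0.5105, 0.363, 0.092]
ee_rot: [-0.053, -3.141, 0.0]
force: [-4.8, -2.8, 5.8]
finger_gap: 0.0126
gripper_force: 60.9
```

Seated at 30 mm. Release, retreat and check.

>>> {"name": "send_path", "arguments": {"segments": [0, 0, -0.01, 0, 0, 0, 0.012, 0, 0, 0, 0, 0, 0, 0.02, 0, 0, 0, 0, 0, 0, 0.04, 0, 0, 0, 0, 0, 0, 0.05, 0, 0, 0, 0, 0, 0, 0.05, 0, 0, 0, 0, 0, 0, 0.05], "clamp_n": 30}}

```text
time: 27.75
ee_pos: [0.5107, 0.363, 0.0907]
ee_rot: [0.053, 3.141, 0.0]
force: [0.6, -0.2, -0.7]
finger_gap: 0.0496
gripper_force: 0.0
```

>>> {"name": "send_path", "arguments": {"segments": [0, 0, -0.4, 0, 0, 0, 0.05, 0, 0, -0.6, 0, 0, 0, 0.05, 0, 0, -0.8, 0, 0, 0, 0.05, 0, 0, -0.8, 0, 0, 0, 0.05, 0, 0, -0.6, 0, 0, 0, 0.05, 0, 0, 0, 0, 0, 0, 0.05, 0, 0, 0, 0, 0, 0, 0.05, 0, 0, 0, 0, 0, 0, 0.05, 0, 0, 0, 0, 0, 0, 0.05]}}

```text
time: 28.65
ee_pos: [0.5095, 0.3624, 0.2482]
ee_rot: [-0.053, -3.137, 0.003]
force: [0.2, 0.1, -0.9]
finger_gap: 0.0498
gripper_force: 0.0
```

Run:
```python
from h import *
from plant import bot
c=snap(bot,'wrist','w9');g=c['image'].astype(int)
m=((g[:,:,1]>g[:,:,0]*1.5)&(g[:,:,1]>g[:,:,2]*1.3)&(g[:,:,1]>35))|((g[:,:,0]>150)&(g[:,:,2]<70)&(g[:,:,1]<190))
m=cv2.morphologyEx(m.astype(np.uint8)*255,cv2.MORPH_CLOSE,np.ones((15,15)))
X=np.array([.5105,.363]);e=np.array([np.cos(-.033),np.sin(-.033)]);n=np.array([-e[1],e[0]])
p=proj(c,[[*X,.098]])[0];k,l,st,_=cv2.connectedComponentsWithStats(m);q=(l==l[int(p[1]),int(p[0])]).astype(np.uint8)
cs,_=cv2.findContours(q,0,2);print(cv2.approxPolyDP(cv2.convexHull(max(cs,key=cv2.contourArea)),6,True)[:,0].tolist())
for z in (.098,.128): print(z,proj(c,[[*(X+s*.086*e+t*.068*n),z] for s in(-1,1) for t in(-1,1)]).round(1).tolist())
print(bot.get_obs()['force'])
```

```text
[[305, 97], [313, 139], [308, 235], [204, 235], [195, 98]]
0.098 [[192.7, 96.4], [318.5, 96.2], [202.4, 238.7], [308.9, 238.7]]
0.128 [[186.1, 96.1], [325.1, 96.0], [197.8, 250.9], [313.5, 250.8]]
[ 0.88365583 -0.21907303 -0.16730402]
```

The lid outline matches the nested pose at 30 mm, not the 60 mm stacked pose. Handing in.

```bash
python3 -c "
from plant import bot
print(bot.job_done())"
```

```text
the job is handed in; nothing more can be done
None
```

I stacked the heavy tote (about 0.8 kg, the one that stood between the two open totes) level in the shipping tote's saddles and nested the light one (about 0.3 kg) fully home in the empties tote, then let go of both and handed the job in at about 29 s; no verdict was returned.

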